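# Take the tall tape roll off its post for a customer's order

## Task

A customer's order is being made up in the empty cardboard tray on the shop counter. Slide the taller of the two grafting-tape rolls straight up off its post on the wooden roll stand and set it down inside the tray, standing flat on its end; lower it in and let go, do not drop it. Leave the shorter roll on its post.

Things in the scene. Friction and masses are not known exactly. Their poses are not given: they have to be found in the camera images.
- tall_roll_center (a point): Centre (on the axis, half-way up) of the TALL white tape roll, the one to move: loose rigid ring, outer diameter 54 mm, hole 26 mm, 48 mm high, about 80 g; z axis up along its axis. It sits round either post of the stand, underside 22 mm and centre 46 mm above the counter; 4 mm play round the post, which ends 10 mm above the roll's top: it is free after rising 58 mm.
- short_roll_center (a point): Centre (on the axis, half-way up) of the SHORT roll on the stand's other post, to be left there: same white tape, outer diameter 54 mm, hole 26 mm, but only 24 mm high, underside 22 mm above the counter; the post sticks out 34 mm above it. z axis up.
- stand: Fixed wooden roll stand, origin at the centre of its underside on the counter. Base 80 mm (its x) by 210 mm (its y), 12 mm thick. Two upright steel posts, 18 mm diameter, 65 mm to either side of the origin along its y, tops 80 mm above the counter; each rises from a wooden collar (38 mm diameter, top 22 mm above the counter) on which a roll rests.
- tray: Fixed, empty, shallow, open cardboard tray where the tall roll must go. Origin at the centre of its underside, on the counter; outside 190 mm (its x) by 170 mm (its y), walls 5 mm thick with rims 29 mm above the counter, inner floor 5 mm above the counter. With the tall roll standing in it, the roll's centre is 29 mm above the counter.
Things that resemble listed ones, but are neither listed nor needed, are in the scene too. What is shaped like the part that bears tall_roll_center but blue or red is not meant.

How it is judged:
By the outcome, as a careful person would: the job done as asked, in the order asked, and still so for the second after the job is handed in, with the robot touching nothing.
It also fails if it takes over 42 s, if anything falls off the work surface, if the arm or the gripper's body presses on something with over 40 N, if the wrist force passes 120 N, or if a joint passes its speed limit or range.

## Robot

A 7-joint arm with a two-finger parallel gripper is mounted at the origin on the work surface. World frame = base frame: x ahead of the robot, y to its left, z up, the work surface at z = 0. Lengths are in m, angles in rad, forces in N, time in s.
With the tool pointing down it reaches from about 0.4 to 0.875 m from the base axis. Payload 19.3 kg.
Tool frame: the origin (TCP) lies on the centre line of the jaws, within the pads' length; the fingertips stand 25 mm ahead of it and the grasp point (between the pads) lies 6 mm ahead of it (tips_ahead is the distance from the TCP to the fingertips, in m); z points along the fingers, y is the direction in which the jaws open and shut (so a half turn about z gives the same grasp; the last joint's range is limited). The gripper opens to 85 mm and grips with 20 to 120 N. Pads are 22 mm wide; open, the fingers measure 114 mm over their backs; the gripper's body (76 mm by 85 mm) begins 54 mm behind the grasp point. The pads swing forward as they close: fully open they stand 13 mm farther back than shut.
Start: joints at [1.137, 0.521, -0.036, 1.599, 0.021, 1.021, -0.113], TCP at [0.222, -0.584, 0.256] pointing down, gripper open.
Joint ranges: [-2.91, 2.91], [-0.3, 2.13], [-1.5, 1.42], [0.17, 2.43], [-1.26, 4.41], [0.16, 1.93], [-2.52, 2.52]. Speed limits (rad/s): [1.89, 1.89, 2.39, 2.39, 3.01, 3.01, 3.01].

## Interface

Orientations are given as [roll, pitch, yaw] about the fixed x, y, z axes, in that order (R = Rz(yaw) Ry(pitch) Rx(roll)).
In Python, from workcell import observe, grab_frame, job_done, outline_of, tips_ahead gives the robot as it stands. The module is installed in compiled form; this text tells all that it offers.
- The arm moves only by the tool move_arm, never from a script. Its argument "motion" is a list of rows, each a list of 2 entries, a list of its own where there are three numbers: the shift along the world's x, y, z in mm, then the turn, a rotation vector about the world's x, y, z in rad. A call has 1 to 12 rows; each row is the pose to reach, as a shift and turn from the pose commanded when the call began; what a row does not reach only later rows make up. A row lasts 1/8 s, in which the tool goes at most 62.5 mm and 10.7 degrees, less where a joint would pass 70% of its speed; a pose out of reach is approached as far as the arm can. A call with a gripper value outside its range is refused whole. "jaw" is the finger opening in mm, from 0 to 85.4, set as the call begins (left out, the last holds). The fingers move at their own pace and stop on an object; "grip_force" is the grip in N (left out, the last holds). Time passes only in rows, so rows that repeat a pose let the fingers close. It gives the time, the measured TCP pose, the force and the opening at its end, in the units of the state.
- observe(): the state, without advancing time (a new reading comes with each control period).
- grab_frame(name): name is "scene" or "top" or "wrist"; returns a dict with "frame" (384x512x3 uint8, red, green, blue), "fx", "fy", "cx", "cy" (pixels), "dist" ([k1, k2, p1, p2, k3] as OpenCV has them; the pictures are not rectified), "T" (4x4, takes a point from camera to world coordinates); the wrist camera has in their place "mount" (4x4, takes a point from camera to tool coordinates, whose origin is the TCP and whose axes are the flange's). Camera axes: x right, y down, z forward; pixel columns grow to the right and rows downward; lengths in m; the calibration is good to about 2 mm. A picture is of the moment at which its call begins: read the wrist's pose just before it. There is no depth.
- job_done(): hands the job in, once; it reports no verdict.
Trained networks look in the newest picture that a camera, given by its name, has taken for a name from the list of things; names that differ only in an ending like _2 or _b are one class to them, and where a whole thing is asked for, a point or a joint stands for the part that bears it (a point fixed in the world has none). Each returns a list of dicts, best first, with "score" (0 to 1); they miss things now and then, are a little off and sometimes report something else, mostly with a low value. They report only what shows in the picture. A call takes as long as a camera call. They do not tell look-alikes from the thing itself.
- outline_of(label, camera): "pixels" (384x512 bool, what is visible of it) and "pixel" ([column, row] in pixels, amid what is visible of it).
The state is a dict: "clock": time; "qpos": joint angles; "qd": joint speeds; "joint_efforts": joint torques, N m; "position": TCP position; "tool_rot": TCP orientation; "force": force on the tool from outside, world axes, zero at the start; "moment": the same for the moment, N m; "grip_width": finger opening in m.
Only numpy, scipy, OpenCV 4.12 (cv2) and the standard library are available. Lean on these libraries where they do the work, as an engineer would, in place of code of your own. Each camera call takes 0.05 s, during which the arm holds its last target.

## Working session

There is one attempt and no reset: what is moved stays moved. The work goes in short steps, Python scripts to look and compute and a tool call to move; the robot and the scene stay as the last step left them, time stands still between calls to the robot, and variables do not carry over. Pictures are saved under pics/ and viewed, and the job is handed in when it is done.

Besides the shell and the picture viewer there is one more tool, called after "Call:" as name(argument=value, ...), one argument or row to a line, values as JSON. move_arm: Moves the arm, as the interface text tells. Its arguments: {"type":"object","properties":{"motion":{"type":"array"},"jaw":{"type":"number"},"grip_force":{"type":"number"}},"required":["motion"]}

```bash
mkdir -p pics; python3 - <<'E'
from workcell import *
import cv2
s=observe();print(s['clock'],s['position'],s['tool_rot'],s['grip_width'],s['force'])
for n in ['scene','top']:
    f=grab_frame(n);cv2.imwrite(f'pics/{n}0.png',f['frame'][:,:,::-1]);print(n,f['fx'],f['cx'],f['cy'],f['dist'],f['T'])
    for l in ['tall_roll_center','short_roll_center','stand','tray']:
        for o in outline_of(l,n): print(n,l,o['score'],o['pixel'],o['pixels'].sum())
E
```

```text
0.0 [ 0.22225448 -0.58381607  0.25573582] [-3.14045336e+00  5.25228755e-05  3.63791531e-01] 0.08527888403538914 [0.61299028 0.32049453 0.46456438]
scene 462.1183112055604 257.49763991717776 196.64282123716794 [-0.05052836  0.          0.          0.          0.        ] [[-0.82650495  0.39933353 -0.39676479  0.90950012]
 [ 0.56283058  0.57299735 -0.5957313   0.60945881]
 [-0.01055031 -0.71568622 -0.69834227  0.81063553]
 [ 0.          0.          0.          1.        ]]
scene tall_roll_center 0.96 [291.4, 254.1] 693
scene tall_roll_center 0.83 [315.9, 224.8] 634
scene tall_roll_center 0.67 [281.2, 203.3] 555
scene tall_roll_center 0.65 [350.5, 246.4] 699
scene short_roll_center 0.64 [307.1, 309.7] 540
scene stand 0.81 [301.4, 292.7] 2410
scene tray 0.59 [213.1, 173.5] 3866
top 374.9408757154927 252.86535376870324 188.81211321838313 [-0.12353234  0.          0.          0.          0.        ] [[ 8.02391846e-04 -9.94793001e-01  1.01912913e-01  3.78419429e-01]
 [-9.99966366e-01 -1.63003219e-03 -8.03803692e-03 -1.12174990e-02]
 [ 8.16230419e-03 -1.01903035e-01 -9.94760850e-01  1.01840673e+00]
 [ 0.00000000e+00  0.00000000e+00  0.00000000e+00  1.00000000e+00]]
top tall_roll_center 0.69 [178.7, 223.2] 256
top tall_roll_center 0.54 [191.2, 173.3] 261
top tall_roll_center 0.52 [219.7, 217.2] 284
top tall_roll_center 0.5 [247.1, 211.3] 229
top short_roll_center 0.49 [151.4, 162.9] 267
top stand 0.73 [175.3, 171.7] 1512
top tray 0.65 [321.7, 182.0] 4575
```

```bash
python3 - <<'E'
import cv2
for n,(x0,y0,x1,y1) in {'scene':(130,110,400,340),'top':(120,110,380,270)}.items():
    f=cv2.imread(f'pics/{n}0.png');c=f[y0:y1,x0:x1]
    k=min(800/c.shape[1],600/c.shape[0]);cv2.imwrite(f'pics/{n}0c.png',cv2.resize(c,None,fx=k,fy=k,interpolation=cv2.INTER_CUBIC)[:600,:800]);print(k)
E
```

```text
2.608695652173913
3.076923076923077
```

View pics/scene0c.png

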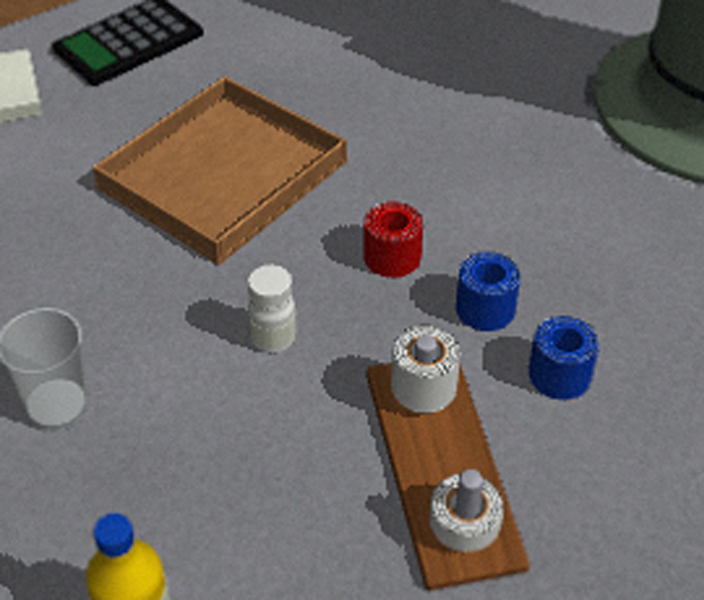

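View pics/top0c.png

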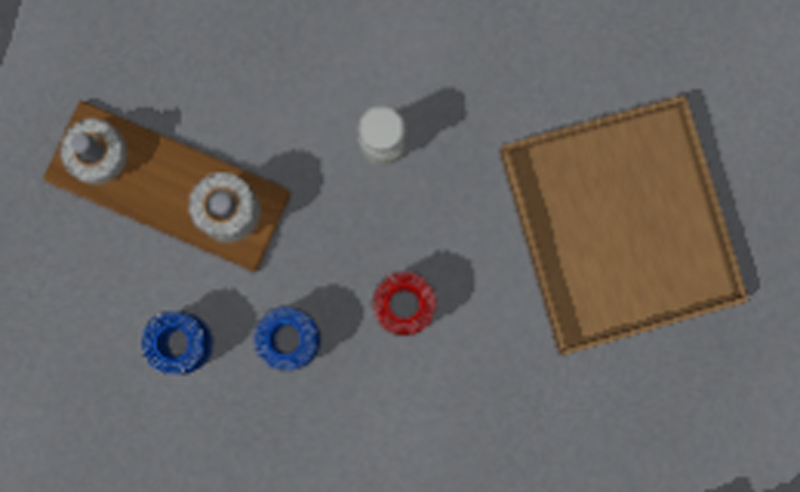

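View pics/top0.png

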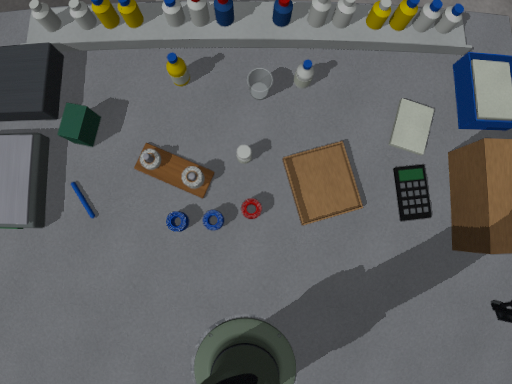

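The tall white roll is at about (293,250) in scene and (192,176) in top, on the post nearer the tray. The short one is at (151,160) in top. Blue and red rolls stand free, with a small white bottle near (245,153) in top. Next I'll fit the geometric models to the masks in both cameras.

```bash
cat > h.py <<'E'
import numpy as np,cv2
from workcell import *
def proj(f,P,T=None):
    T=np.array(f['T'] if T is None else T);W=np.linalg.inv(T)
    K=np.array([[f['fx'],0,f['cx']],[0,f['fy'],f['cy']],[0,0,1.]])
    return cv2.projectPoints(np.asarray(P,float).reshape(-1,1,3),cv2.Rodrigues(W[:3,:3])[0],W[:3,3],K,np.array(f['dist'],float))[0].reshape(-1,2)
def back(f,px,z,T=None):
    T=np.array(f['T'] if T is None else T)
    K=np.array([[f['fx'],0,f['cx']],[0,f['fy'],f['cy']],[0,0,1.]])
    u=cv2.undistortPoints(np.array(px,float).reshape(-1,1,2),K,np.array(f['dist'],float)).reshape(-1,2)
    d=np.c_[u,np.ones(len(u))]@T[:3,:3].T
    return T[:3,3]+d*((z-T[2,3])/d[:,2])[:,None]
def cyl(x,y,z0,z1,r=.027):
    a=np.linspace(0,2*np.pi,60,endpoint=False)
    return np.vstack([np.c_[x+r*np.cos(a),y+r*np.sin(a),0*a+z] for z in(z0,z1)])
def box(x,y,yaw,a,b,z0,z1):
    c,s=np.cos(yaw),np.sin(yaw)
    return np.array([[x+c*u-s*v,y+s*u+c*v,z] for z in(z0,z1) for u,v in((-a/2,-b/2),(a/2,-b/2),(a/2,b/2),(-a/2,b/2))])
def softm(f,P,T=None):
    h=cv2.convexHull((proj(f,P,T)*16*4).astype(np.int32)) # x4 img, 4 bit shift
    m=np.zeros((384*4,512*4),np.uint8);cv2.fillConvexPoly(m,h+24,255,shift=4)
    return cv2.resize(m,(512,384),interpolation=cv2.INTER_AREA)/255.
def iou(m,k): return np.minimum(m,k).sum()/np.maximum(m,k).sum()
E
cat > m.py <<'E'
from h import *
from scipy.optimize import minimize
F={n:grab_frame(n) for n in('scene','top')}
def pick(l,n,px):
    c=[o for o in outline_of(l,n) if np.hypot(*(np.array(o['pixel'])-px))<14]
    return c[0]['pixels'].astype(float) if c else None
def fit(name,M,gen,x0,st):
    for use in (('scene',),('top',),('scene','top')):
        use=[u for u in use if M[u] is not None]
        if not use: continue
        r=minimize(lambda p:-sum(iou(softm(F[u],gen(p)),M[u]) for u in use)/len(use),x0,method='Nelder-Mead',options=dict(initial_simplex=np.vstack([x0]+[np.array(x0)+np.eye(len(x0))[i]*st[i] for i in range(len(x0))]),xatol=2e-4,fatol=1e-4))
        print(name,use,r.x.round(4),-r.fun)
    return r.x
T0=back(F['top'],[192,176],.07)[0];S0=back(F['top'],[151,160],.046)[0]
print('rough',T0,S0, back(F['scene'],[293,243],.07))
t=fit('tall',{'scene':pick('tall_roll_center','scene',[291,254]),'top':pick('tall_roll_center','top',[191,174])},lambda p:cyl(p[0],p[1],.022,.07),T0[:2],[.01,.01])
s=fit('short',{'scene':pick('short_roll_center','scene',[307,309]),'top':pick('short_roll_center','top',[151,162])},lambda p:cyl(p[0],p[1],.022,.046),S0[:2],[.01,.01])
print('dist',np.hypot(*(t-s)))
d=t-s;c=(t+s)/2
y0=np.arctan2(-d[0],d[1])
tr=back(F['top'],[321.7,182],.015)[0]
cs=back(F['top'],[[284,158],[343.5,142],[361.5,206],[303,223]],.029);print(cs.round(3))
e=cs[1]-cs[0]; print([np.hypot(*(cs[i]-cs[i-1])[:2]) for i in range(4)])
fit('tray',{n:pick('tray',n,px) for n,px in(('scene',[213,173]),('top',[321,182]))},lambda p:box(p[0],p[1],p[2],.19,.17,0,.029),[tr[0],tr[1],np.arctan2(e[1],e[0])+np.pi/2],[.01,.01,.1])
E
python3 m.py
```

```text
rough [0.50826168 0.13678949 0.07      ] [0.55431446 0.2508076  0.046     ] [[0.50583129 0.13402371 0.07      ]]
tall ['scene'] [0.507 0.135] 0.8416597335685575
tall ['top'] [0.5091 0.1375] 0.7908783336798534
tall ['scene', 'top'] [0.5085 0.1368] 0.8075190499559695
short ['scene'] [0.5596 0.2541] 0.6980359845119042
short ['top'] [0.5586 0.2562] 0.713217455232894
short ['scene', 'top'] [0.559  0.2555] 0.6986418753567287
dist 0.12895617696964007
[[ 0.563 -0.103  0.029]
 [ 0.608 -0.265  0.029]
 [ 0.434 -0.31   0.029]
 [ 0.389 -0.152  0.029]]
[np.float64(0.1804682553584089), np.float64(0.16897552804504032), np.float64(0.17965031925388977), np.float64(0.16450038608310716)]
tray ['scene'] [ 0.4974 -0.2091  0.2811] 0.9730848391444454
tray ['top'] [ 0.4977 -0.2059  0.2732] 0.9802990527165371
tray ['scene', 'top'] [ 0.4976 -0.2073  0.2653] 0.9713139486911798
```

The measurements hold up: the two rolls are 129 mm apart (130 expected) and the tray edges match its given size. The tall roll is at about (0.508, 0.136) and the tray at (0.4975, -0.207). I'll move above the tall roll, passing outside the inner reach limit.

Call:
move_arm(
  motion=[
    [[60, 60, 0], [0, 0, 0]],
    [[110, 110, 0], [0, 0, 0]],
    [[160, 160, 0], [0, 0, 0]],
    [[200, 210, 0], [0, 0, 0]],
    [[240, 260, 0], [0, 0, 0]],
    [[270, 310, 0], [0, 0, 0]],
    [[285, 365, 0], [0, 0, 0]],
    [[286, 425, 0], [0, 0, 0]],
    [[286, 485, 0], [0, 0, 0]],
    [[286, 545, 0], [0, 0, 0]],
    [[286, 600, 0], [0, 0, 0]],
    [[286, 655, 0], [0, 0, 0]],
  ],
  jaw=85,
  grip_force=40,
)

```text
clock: 2.4
position: [0.5082, 0.0666, 0.2566]
tool_rot: [3.141, -0.001, 0.364]
force: [1.8, 0.3, -0.7]
grip_width: 0.085
```

Call:
move_arm(
  motion=[
    [[0, 50, -20], [0, 0, 0]],
    [[0, 65, -50], [0, 0, 0]],
    [[0, 65, -76], [0, 0, 0]],
    [[0, 65, -76], [0, 0, 0]],
    [[0, 65, -76], [0, 0, 0]],
  ],
)

```text
clock: 3.02
position: [0.5088, 0.1295, 0.1813]
tool_rot: [3.141, -0.001, 0.363]
force: [0.6, 0.3, -0.4]
grip_width: 0.0854
```

```bash
cat > w.py <<'E'
from h import *
import sys
from scipy.spatial.transform import Rotation as R
from scipy.optimize import minimize
s=observe();f=grab_frame('wrist');cv2.imwrite(f'pics/{sys.argv[1]}.png',f['frame'][:,:,::-1])
T=np.eye(4);T[:3,:3]=R.from_euler('xyz',s['tool_rot']).as_matrix();T[:3,3]=s['position'];T=T@np.array(f['mount'])
print(s['clock'],s['position'],s['grip_width'],tips_ahead() if callable(tips_ahead) else tips_ahead)
im=f['frame'][:,:,::-1].copy()
x,y=map(float,sys.argv[2:4])
for P,c in((cyl(x,y,.07,.07)[:60],(0,255,0)),(cyl(x,y,.08,.08,.009)[:60],(255,0,255))):
    cv2.polylines(im,[proj(f,P,T).round().astype(np.int32)],True,c,1)
cv2.imwrite(f'pics/{sys.argv[1]}o.png',im)
for o in outline_of('tall_roll_center','wrist'): print(o['score'],o['pixel'],o['pixels'].sum(),back(f,o['pixel'],.06,T))
E
python3 w.py w1 .508 .136
```

```text
3.025 [0.50883317 0.12951961 0.18125852] 0.08540599147389286 0.025
0.87 [256.5, 288.1] 2431 [[0.41739689 0.0934583  0.06      ]]
0.86 [335.0, 293.1] 951 [[0.43887018 0.01909249 0.06      ]]
0.78 [178.2, 265.2] 1781 [[0.41406656 0.17176107 0.06      ]]
0.65 [234.3, 185.1] 2793 [[0.50680152 0.1482831  0.06      ]]
```

View pics/w1o.png

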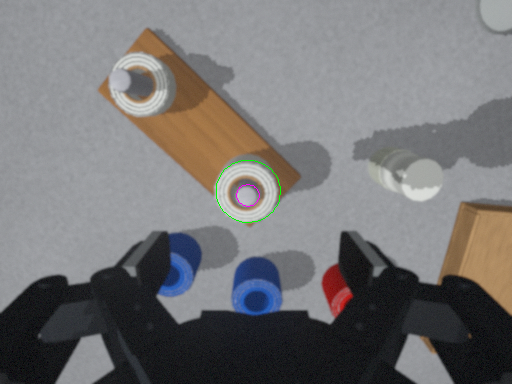

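The predicted rim and post tip overlay the roll at (248,192) to within about 1 px, so (0.508, 0.136) is confirmed. The arm is still about 6 mm short in y, so I'll let it settle.

Call:
move_arm(
  motion=[
    [[0, 0, 0], [0, 0, 0]],
    [[0, 0, 0], [0, 0, 0]],
  ],
)

```text
clock: 3.38
position: [0.5085, 0.1296, 0.1807]
tool_rot: [3.142, -0.001, 0.364]
force: [0.0, 0.1, -0.6]
grip_width: 0.0849
```

Call:
move_arm(
  motion=[
    [[-0.5, 6.5, -10], [0, 0, 0]],
    [[-0.5, 6.5, -40], [0, 0, 0]],
    [[-0.5, 6.5, -70], [0, 0, 0]],
    [[-0.5, 6.5, -70], [0, 0, 0]],
    [[-0.5, 6.5, -70], [0, 0, 0]],
  ],
)

```text
clock: 4.0
position: [0.5081, 0.1365, 0.1109]
tool_rot: [-3.141, -0.0, 0.364]
force: [0.1, -0.9, -0.1]
grip_width: 0.0852
```

```bash
python3 w.py w2 .508 .136
```

```text
4.0 [0.50807644 0.13652771 0.11090234] 0.08519578261195539 0.025
0.92 [252.7, 204.3] 5670 [[0.51677025 0.1418719  0.06      ]]
0.91 [179.0, 295.9] 1415 [[0.43576249 0.16608087 0.06      ]]
0.82 [409.5, 359.5] 706 [[ 0.44114896 -0.01689264  0.06      ]]
0.61 [262.6, 305.5] 697 [[0.44945695 0.1089771  0.06      ]]
```

View pics/w2o.png

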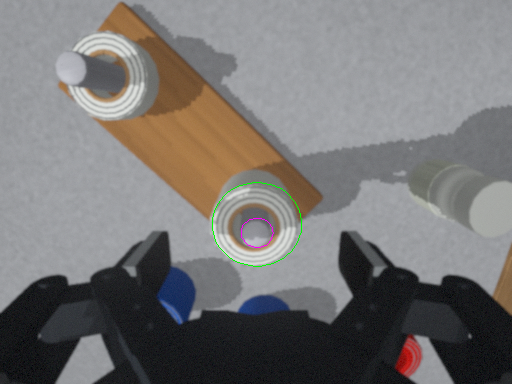

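The overlay matches and the roll at (257,223) sits centred between the jaws. Next I'll descend and close.

Call:
move_arm(
  motion=[
    [[0, -0.5, -20], [0, 0, 0]],
    [[0, -0.5, -40], [0, 0, 0]],
    [[0, -0.5, -50], [0, 0, 0]],
    [[0, -0.5, -50], [0, 0, 0]],
    [[0, -0.5, -50], [0, 0, 0]],
  ],
)

```text
clock: 4.72
position: [0.5082, 0.1358, 0.061]
tool_rot: [3.142, -0.001, 0.364]
force: [-0.1, -0.3, -1.0]
grip_width: 0.0851
```

Call:
move_arm(
  motion=[
    [[0, 0, 0], [0, 0, 0]],
    [[0, 0, 0], [0, 0, 0]],
    [[0, 0, 0], [0, 0, 0]],
    [[0, 0, 0], [0, 0, 0]],
    [[0, 0, 0], [0, 0, 0]],
    [[0, 0, 0], [0, 0, 0]],
  ],
  jaw=40,
  grip_force=40,
)

```text
clock: 5.48
position: [0.5081, 0.1357, 0.061]
tool_rot: [3.141, -0.001, 0.364]
force: [-2.4, -1.4, 12.6]
grip_width: 0.0537
```

Gripped at 53.7 mm. Now I'll lift straight up, a little first and then past 58 mm.

Call:
move_arm(
  motion=[
    [[0, 0, 3], [0, 0, 0]],
    [[0, 0, 8], [0, 0, 0]],
    [[0, 0, 14], [0, 0, 0]],
    [[0, 0, 20], [0, 0, 0]],
    [[0, 0, 20], [0, 0, 0]],
    [[0, 0, 20], [0, 0, 0]],
  ],
)

```text
clock: 6.22
position: [0.5078, 0.1356, 0.0802]
tool_rot: [-3.142, 0.0, 0.364]
force: [-0.4, -0.3, -0.9]
grip_width: 0.0538
```

```bash
python3 w.py w3 .508 .136
```

```text
6.225 [0.50781943 0.13559733 0.08023764] 0.053809505831948407 0.025
0.8 [126.2, 347.9] 1146 [[0.4103668  0.18440568 0.06      ]]
0.73 [384.6, 350.0] 1195 [[0.46570299 0.03391109 0.06      ]]
0.71 [253.7, 240.1] 11229 [[0.50737048 0.1367382  0.06      ]]
```

View pics/w3.png

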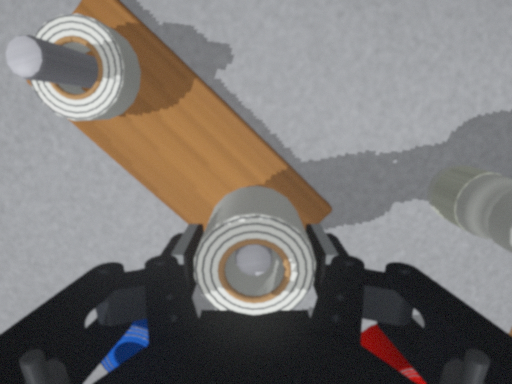

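The roll came up with the gripper: the post tip at (257,260) now sits below the roll's top and clear of the hole's edge. I'll keep lifting.

Call:
move_arm(
  motion=[
    [[0, 0, 10], [0, 0, 0]],
    [[0, 0, 20], [0, 0, 0]],
    [[0, 0, 30], [0, 0, 0]],
    [[0, 0, 40], [0, 0, 0]],
    [[0, 0, 55], [0, 0, 0]],
    [[0, 0, 75], [0, 0, 0]],
    [[0, 0, 90], [0, 0, 0]],
    [[0, 0, 90], [0, 0, 0]],
    [[0, 0, 90], [0, 0, 0]],
  ],
)

```text
clock: 7.45
position: [0.5076, 0.1355, 0.1699]
tool_rot: [-3.142, 0.0, 0.364]
force: [-0.0, -0.7, -0.8]
grip_width: 0.0534
```

```bash
python3 - <<'E'
from workcell import *
import cv2
f=grab_frame('scene')['frame'][110:340,130:400,::-1]
cv2.imwrite('pics/s4.png',cv2.resize(f,None,fx=2.5,fy=2.5))
f=grab_frame('wrist')['frame'][:,:,::-1]
cv2.imwrite('pics/w4.png',f)
E
```

```text
(no output)
```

View pics/s4.png

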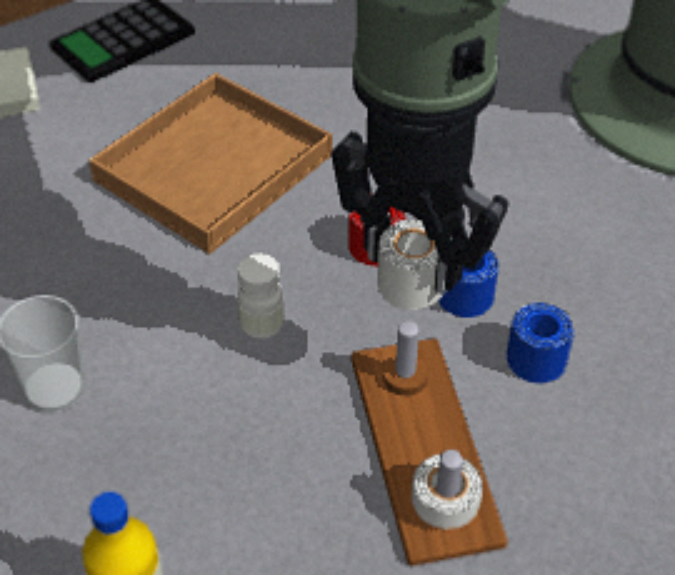

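View pics/w4.png

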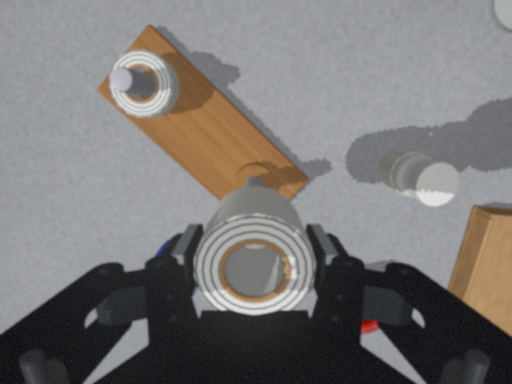

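The roll is free of the post (scene ~(407,262)) and the short roll is still on its own post. Now over to the tray.

Call:
move_arm(
  motion=[
    [[0, -25, 0], [0, 0, 0]],
    [[0, -65, 0], [0, 0, 0]],
    [[-5, -110, 0], [0, 0, 0]],
    [[-5, -155, 0], [0, 0, 0]],
    [[-5, -200, 0], [0, 0, 0]],
    [[-10, -245, 0], [0, 0, 0]],
    [[-10, -290, 0], [0, 0, 0]],
    [[-10, -325, 0], [0, 0, 0]],
    [[-10, -342, 0], [0, 0, 0]],
    [[-10, -342, 0], [0, 0, 0]],
    [[-10, -342, 0], [0, 0, 0]],
    [[-10, -342, 0], [0, 0, 0]],
  ],
)

```text
clock: 9.05
position: [0.4981, -0.2052, 0.1703]
tool_rot: [-3.141, -0.0, 0.365]
force: [0.3, 0.0, -0.9]
grip_width: 0.054
```

Call:
move_arm(
  motion=[
    [[0, 0, -20], [0, 0, 0]],
    [[0, 0, -45], [0, 0, 0]],
    [[0, 0, -65], [0, 0, 0]],
    [[0, 0, -80], [0, 0, 0]],
    [[0, 0, -90], [0, 0, 0]],
    [[0, 0, -100], [0, 0, 0]],
    [[0, 0, -100], [0, 0, 0]],
    [[0, 0, -100], [0, 0, 0]],
  ],
)

```text
clock: 10.05
position: [0.4981, -0.2064, 0.0707]
tool_rot: [3.141, -0.0, 0.364]
force: [-0.2, -0.8, 0.2]
grip_width: 0.0538
```

```bash
python3 - <<'E'
from h import *
f=grab_frame('scene');im=f['frame'][:,:,::-1].copy()
cv2.imwrite('pics/s5.png',cv2.resize(im[90:240,130:330],None,fx=4,fy=4))
E
```

```text
(no output)
```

View pics/s5.png

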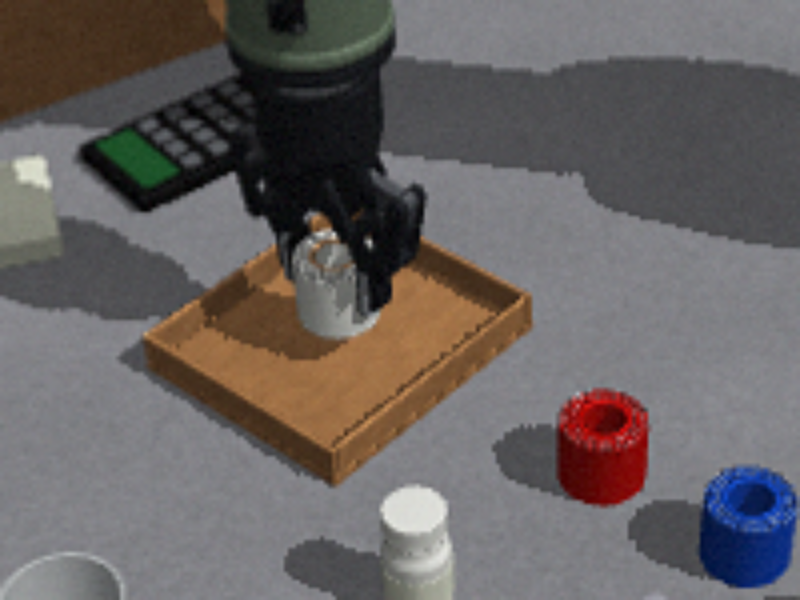

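The roll hangs level over the middle of the tray, with its underside expected about 27 mm above the floor. I'll lower it slowly until it touches.

Call:
move_arm(
  motion=[
    [[0, 0, -10], [0, 0, 0]],
    [[0, 0, -18], [0, 0, 0]],
    [[0, 0, -23], [0, 0, 0]],
    [[0, 0, -25], [0, 0, 0]],
    [[0, 0, -25], [0, 0, 0]],
    [[0, 0, -25], [0, 0, 0]],
  ],
)

```text
clock: 10.85
position: [0.498, -0.2064, 0.0455]
tool_rot: [3.141, -0.0, 0.364]
force: [0.3, 0.3, -0.5]
grip_width: 0.0536
```

Call:
move_arm(
  motion=[
    [[0, 0, -0.5], [0, 0, 0]],
    [[0, 0, -1], [0, 0, 0]],
    [[0, 0, -1], [0, 0, 0]],
    [[0, 0, -1], [0, 0, 0]],
  ],
)

```text
clock: 11.35
position: [0.4979, -0.2064, 0.0443]
tool_rot: [-3.142, -0.0, 0.364]
force: [-0.4, 0.2, -0.3]
grip_width: 0.0535
```

Call:
move_arm(
  motion=[
    [[0, 0, -0.5], [0, 0, 0]],
    [[0, 0, -0.5], [0, 0, 0]],
    [[0, 0, -0.5], [0, 0, 0]],
  ],
)

```text
clock: 11.72
position: [0.4979, -0.2064, 0.0441]
tool_rot: [3.141, -0.0, 0.364]
force: [-2.6, 0.9, 7.9]
grip_width: 0.0539
```

Call:
move_arm(
  motion=[
    [[0, 0, -0.5], [0, 0, 0]],
    [[0, 0, -0.5], [0, 0, 0]],
    [[0, 0, -0.5], [0, 0, 0]],
  ],
)

```text
clock: 12.1
position: [0.4979, -0.2064, 0.044]
tool_rot: [3.141, -0.0, 0.364]
force: [-4.8, 1.9, 18.7]
grip_width: 0.0538
```

It's in contact (7.9 N, then 18.7 N). I'll ease back 0.5 mm and open.

Call:
move_arm(
  motion=[
    [[0, 0, 0.5], [0, 0, 0]],
    [[0, 0, 0.5], [0, 0, 0]],
  ],
)

```text
clock: 12.35
position: [0.4979, -0.2064, 0.0441]
tool_rot: [3.141, -0.0, 0.364]
force: [-2.8, 0.7, 8.9]
grip_width: 0.0538
```

Call:
move_arm(
  motion=[
    [[0, 0, 0], [0, 0, 0]],
    [[0, 0, 0], [0, 0, 0]],
    [[0, 0, 0], [0, 0, 0]],
    [[0, 0, 0], [0, 0, 0]],
    [[0, 0, 0], [0, 0, 0]],
    [[0, 0, 0], [0, 0, 0]],
  ],
  jaw=84,
)

```text
clock: 13.1
position: [0.4979, -0.2063, 0.0438]
tool_rot: [-3.142, 0.0, 0.364]
force: [0.5, 0.4, -0.3]
grip_width: 0.0839
```

Call:
move_arm(
  motion=[
    [[0, 0, 10], [0, 0, 0]],
    [[0, 0, 25], [0, 0, 0]],
    [[0, 0, 45], [0, 0, 0]],
    [[0, 0, 75], [0, 0, 0]],
    [[0, 0, 110], [0, 0, 0]],
    [[0, 0, 150], [0, 0, 0]],
    [[0, 0, 180], [0, 0, 0]],
    [[0, 0, 180], [0, 0, 0]],
    [[0, 0, 180], [0, 0, 0]],
  ],
)

```text
clock: 14.22
position: [0.4976, -0.2063, 0.224]
tool_rot: [3.141, -0.0, 0.364]
force: [-0.1, -0.9, -0.0]
grip_width: 0.0843
```

```bash
python3 - <<'E'
from h import *
from scipy.spatial.transform import Rotation as R
s=observe();f=grab_frame('wrist');im=f['frame'][:,:,::-1].copy()
T=np.eye(4);T[:3,:3]=R.from_euler('xyz',s['tool_rot']).as_matrix();T[:3,3]=s['position'];T=T@np.array(f['mount'])
for z in(.053,.005): cv2.polylines(im,[proj(f,cyl(.498,-.2064,z,z)[:60],T).round().astype(np.int32)],True,(0,255,0),1)
cv2.imwrite('pics/w6.png',im)
f=grab_frame('scene');im=f['frame'][:,:,::-1].copy()
for z in(.053,.005): cv2.polylines(im,[proj(f,cyl(.498,-.2064,z,z)[:60]).round().astype(np.int32)],True,(0,255,0),1)
cv2.imwrite('pics/s6.png',cv2.resize(im[110:340,130:400],None,fx=2.5,fy=2.5))
E
```

```text
(no output)
```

View pics/s6.png

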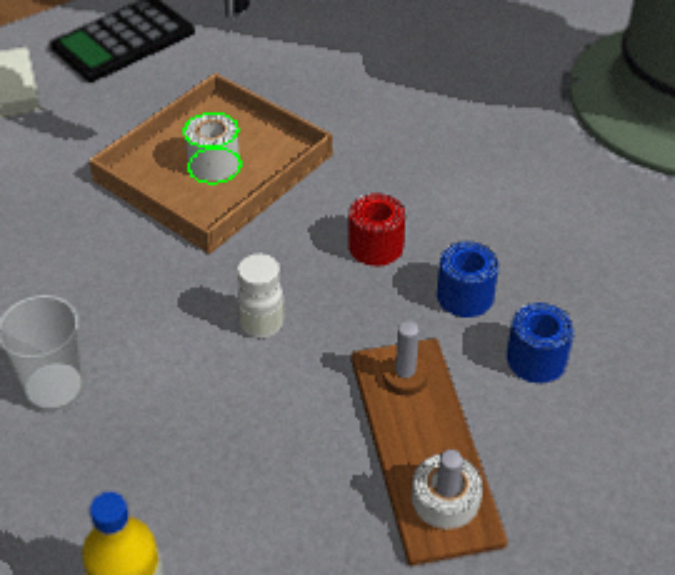

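View pics/w6.png

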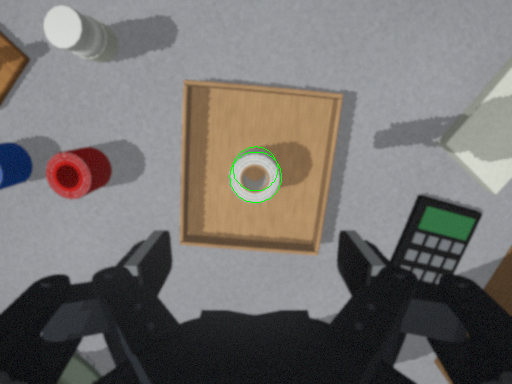

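The roll stands upright in the middle of the tray, at scene crop (213,148), matching the predicted outline. The short roll and the other objects haven't moved.

```bash
python3 -c "
from workcell import *
print(job_done(), observe()['clock'])"
```

```text
the job is handed in; nothing more can be done
the job is handed in; nothing more can be done
```

The tall white roll is standing flat on its end in the middle of the tray, and I handed the job in at about 14.3 s, well under the 42 s limit.

I lifted the roll straight up off its post, carried it level, and lowered it until it touched the tray floor. The touch peaked at about 19 N; I eased off to 9 N before opening the jaws and backing away upward.

- **Placement:** the outline predicted for an upright roll resting on the tray floor at (0.498, -0.206) matched both the scene and wrist pictures taken after release.
- **Rest of the scene:** the short roll is still on its post, and the red and blue rolls and the bottle have not moved. The gripper is clear of everything.
- **Disagreements:** the two cameras' positions for each roll differed by 2–3 mm. The measured distance between the rolls was 129 mm against 130 mm expected. After the first approach the arm was about 6 mm short in y, which I corrected before gripping.

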